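Set the coffee grinder for the cafetiere and put its grounds bin home

TASK

Get the coffee grinder ready for a coarse grind: with a fingertip, roll the thumbwheel on its top click by click towards the front until its white line rests at the long mark, five clicks up from the fine end. Its metal grounds bin was left upside down to drain: turn it right way up without letting it drop or topple (that takes two holds on its handle, by way of its back end), then slide it, handle outwards, into the bay under the grinder until the roller catch snaps and it is fully home. Leave the jar, tin, timer, cup and teaspoon where they are.

Things in the scene. Friction and masses are not known exactly. Their poses are not given: they have to be found in the camera images.
- grinder: Compact white coffee grinder, fixed to the worktop: 170 mm deep (x), 124 wide (y), flat top 150 mm high; round hopper, 84 mm across, centred 43 mm behind the origin, up to 208 mm. Origin: centre of its underside, on the worktop; its front faces its own -x, roughly towards the robot; z up.
- bay_mouth (a point): Centre of the bay's opening in the grinder's front face, 28 mm above the worktop, 85 mm in front of the grinder's origin; axes as the grinder's. The bay is 78 mm wide between two 23 mm cheeks and 66 mm high, runs 49 mm back from here to a flat stop, and has no floor: the bin slides on the worktop.
- roller_catch (a point): Midway between the two sprung upright rollers of the catch, one standing out of each cheek, 29 mm inside the mouth; each is 12 mm across and 18 to 42 mm above the worktop. They stand 63 mm apart and give way outwards. The bin's side ribs push past them with about 7 N while it is 14 to 6 mm short of home; then they draw it in and hold it.
- bin_home (a point): Where the bin's centre is when home: back against the stop, right way up, handle outwards (towards the grinder's -x): 78 mm in front of the grinder's origin, 28 mm above the worktop. 35 mm of the box and its handle then stand out in front of the grinder. Axes as the grinder's.
- wheel_axle (a point): Centre of the thumbwheel (black ribbed rim, 70 mm across, 22 wide), 132 mm above the worktop, 45 mm in front of the grinder's origin. The axle lies along the grinder's y; the wheel's top is 35 mm above this point, 17 above the flat top. A fixed silver scale collar, 62 mm across, 10 wide, stands at its left (+y, 13.5 to 23.5 mm) with six short marks and a long one, 15 degrees apart.
- grind_wheel (a joint): Thumbwheel, rad: 0 at the fine end, 0.2618 (15 degrees, 9.2 mm of rim) a click, to 1.571 (click 6). Grows as its upper edge rolls towards the grinder's front (-x). It drops into the nearest click when let go; about 1.5 N at the rim carries it over one. Its white line stands (click - 3) x 15 degrees in front of the top. Long mark: click 5, 1.309. Starts at click 0, 1 or 2.
- bin_center (a point): Centre of the grounds bin: an open metal box 84 mm long, 56 high, 62 wide outside, walls 6, about 0.15 kg, with a handle on its front. Axes: z out of its open top, x out of its front (where the handle is), y across its width. It starts upside down (z down), its handle to the robot's right. On its back end, this point is 42 mm above the worktop; on its bottom or upside down, 28 mm.
- bin_back (a point): Middle of the bin's back end wall, 42 mm behind its centre; axes as for bin_center. On each side, 14 mm ahead of this end, a half-round rib (4 mm out, 44 mm long, along the bin's height) works with the roller catch; it makes the bin 70 mm wide there.
- bin_grip (a point): Where to grip the bin's handle: a straight black bar 14 mm thick (along the bin's y), 26 mm high, standing 50 mm out of the middle of the front wall. This point, half-way up it, lies 30 mm from the front wall, 72 mm from the bin's centre along its x. Axes as for bin_center.
- bean_jar: Jar with a red lid, 62 mm across, 86 high, loose; stands near the bin, to its left, not to be moved. Origin: centre of its underside.
- tin: Food tin, 75 mm across, 58 high, loose; stands near the bin, beyond it, not to be moved. Origin: centre of its underside.
- timer: Green egg-shaped timer, 58 mm across, 55 high, loose; stands right of the bay, not to be moved. Origin: centre of its underside.
- cup: Small striped cup, 65 mm across, 88 with its handle, 50 high, loose; stands left of the grinder, not to be moved. Origin: centre of its underside.
- teaspoon: Steel teaspoon, 132 mm long, 28 wide, 11 high, loose, lying at the front right, not to be moved. Origin: centre of its underside.

How it is judged (in metres and radians):
At the end, for the whole second after the job is handed in: The thumbwheel rests at click 5, the long mark (within a third of a click), and the bin is right way up in the bay, pushed home past the roller catch (within 3.5 mm of the stop, at rest) (x of bin_center in the frame of grinder between -0.0815 and -0.072 m and y of bin_center in the frame of grinder between -0.006 and 0.006 m and height (world z) of bin_center below 0.034 m and angle between bin_center's own z axis and vertical below 0.12 rad and value of joint grind_wheel between 1.219 and 1.399 rad and velocity of joint grind_wheel between -0.05 and 0.05 rad/s and linear speed of bin below 0.01 m/s); the robot touches nothing.
It fails at once if the jar, tin, timer, cup or teaspoon is shifted by more than 30 mm (distance of any of bean_jar, tin, timer, cup, teaspoon from where it was at the start of the episode above 0.03 m).
It fails at once if the bin drops or topples (turns faster than 8 rad/s) (angular speed of bin above 8 rad/s).
It also fails if it takes over 67 s, if anything falls off the work surface, if the arm or the gripper's body presses on something with over 40 N, if the wrist force passes 120 N, or if a joint passes its speed limit or range.

ROBOT

A 6-joint arm with a two-finger parallel gripper is mounted at the origin on a cart in front of the work surface, level with it; the furniture and walls round the work are solid. World frame = base frame: x ahead of the robot, y to its left, z up, the work surface at z = 0. Lengths are in mm, angles in degrees, forces in N, time in s.
With the tool pointing down it reaches from about 350 to 850 mm from the base axis. Payload 8.1 kg.
Tool frame: the origin (TCP) lies at the centre of the arm's flange, where the gripper is bolted on; the fingertips stand 173 mm ahead of it and the grasp point (between the pads) lies 155 mm ahead of it; z points along the fingers, y is the line along which they close (so a half turn about z gives the same grasp; the last joint's range is limited). The gripper opens to 85 mm and grips with 20 to 120 N. Pads are 22 mm wide; open, the fingers measure 114 mm over their backs; the gripper's body (76 mm by 85 mm) begins 54 mm behind the grasp point. The pads swing forward as they close: fully open they stand 13 mm farther back than shut.
Start: joints at [70.623, 7.471, 85.268, -0, 87.261, -4.893], TCP at [150.048, 580.941, 404.692] pointing down, gripper open.
Joint ranges: [-169.43, 169.43], [-51.17, 129.36], [1.28, 143.12], [-76.62, 256.62], [0, 156.53], [-152.29, 152.29]. Speed limits (degrees/s): [136.94, 136.94, 159.86, 180, 180, 180].

INTERFACE

Orientations are given as [roll, pitch, yaw] about the fixed x, y, z axes, in that order (R = Rz(yaw) Ry(pitch) Rx(roll)).
In Python, from bench import * gives the robot as it stands.
- The arm moves only by the shell command python3 -m jog 'ROWS' [FORCE]. ROWS is text: rows parted by semicolons, each of 7 numbers parted by spaces: the shift along the tool's x, y, z scaled (see below), then the turn, a rotation vector about the tool's x, y, z scaled (see below), then the closure, from -1 (fully open) to 1 (shut). In form: tx ty tz wx wy wz hand; .... A call has 1 to 5 rows; each row shifts and turns the commanded pose from where the row before left it, along the tool's axes as they then stand; what a row does not reach is not made up. The controller multiplies each number of a shift by 0.1 m and each number of a turn by 60 degrees. A row lasts 1/8 s, in which the tool goes at most 62.5 mm and 10.7 degrees, less where a joint would pass 70% of its speed; a pose out of reach is approached as far as the arm can. A call with a number of a shift or a turn outside -1 to 1 is refused whole. A call with a gripper value outside its range is refused whole. The fingers move at their own pace and stop on an object; FORCE is the grip in N (left out, the last holds). Time passes only in rows, so rows that do not move let the fingers close. It gives the time, the measured TCP pose, the force, the opening and the grip force at its end, in the units of the state.
- sense(): the state, without advancing time (a new reading comes with each control period).
- snapshot(name): name is "side" or "top" or "wrist"; returns a dict with "img" (400x640x3 uint8, red, green, blue), "fx", "fy", "cx", "cy" (pixels), "extrinsics" (4x4, takes a point from camera to world coordinates). Camera axes: x right, y down, z forward; pixel columns grow to the right and rows downward; lengths in mm; the calibration is good to about 2 mm. A picture is of the moment at which its call begins. There is no depth.
- hand_in(): hands the job in; it is judged then, once.
The state is a dict: "time": time; "joint_pos": joint angles; "qd": joint speeds; "joint_efforts": joint torques, N m; "tool_pos": TCP position; "tcp_rot": TCP orientation; "ft_force": force on the tool from outside, world axes, zero at the start; "wrist_torque": the same for the moment, N m; "finger_gap": finger opening in mm; "grip_force": force on a finger pad.
Only numpy, scipy, OpenCV 4.12 (cv2) and the standard library are available. Lean on these libraries where they do the work, as an engineer would, in place of code of your own. Each camera call takes 0.05 s, during which the arm holds its last target. There are 200 camera calls.

## Working session

There is one attempt and no reset: what is moved stays moved. The work goes in short steps, Python scripts to look and compute and a shell command to move; the robot and the scene stay as the last step left them, time stands still between calls to the robot, and variables do not carry over. Pictures are saved under pics/ and viewed, at most 10 in all, crops included, and the job is handed in when it is done.

```bash
ls; mkdir -p pics; python3 - <<'E'
from bench import *
import cv2,numpy as np,pickle
d={}
for n in("side","top","wrist"):
    s=snapshot(n);d[n]=s;cv2.imwrite(f"pics/{n}0.png",s["img"][:,:,::-1])
    print(n,s["fx"],s["fy"],s["cx"],s["cy"]);print(np.round(s["extrinsics"],3))
pickle.dump(d,open("s0.pkl","wb"))
print(sense())
E
```

```text
pics
side 375.733320674188 375.733320674188 323.21695078739873 194.54372367469446
[[-9.53000e-01 -1.01000e-01  2.86000e-01  3.19967e+02]
 [-3.03000e-01  3.22000e-01 -8.97000e-01  9.36230e+02]
 [-1.00000e-03 -9.41000e-01 -3.37000e-01  4.12448e+02]
 [ 0.00000e+00  0.00000e+00  0.00000e+00  1.00000e+00]]
top 383.76382589048706 383.76382589048706 320.25816649880284 195.16075562032344
[[-1.400000e-02 -9.770000e-01  2.140000e-01  3.709960e+02]
 [-1.000000e+00  1.400000e-02 -2.000000e-03  1.458650e+02]
 [-1.000000e-03 -2.140000e-01 -9.770000e-01  1.005441e+03]
 [ 0.000000e+00  0.000000e+00  0.000000e+00  1.000000e+00]]
wrist 337.6775059813415 337.6775059813415 315.822935102867 195.06727150835616
[[ 2.50000e-01  9.28000e-01  2.77000e-01  7.98260e+01]
 [ 9.68000e-01 -2.39000e-01 -7.30000e-02  5.99374e+02]
 [-2.00000e-03  2.87000e-01 -9.58000e-01  3.73688e+02]
 [ 0.00000e+00  0.00000e+00  0.00000e+00  1.00000e+00]]
{'time': 0.15, 'joint_pos': array([ 7.06225060e+01,  7.50609312e+00,  8.53150843e+01, -1.16089883e-03,
        8.72622360e+01, -4.89161142e+00]), 'qd': array([-0.07242067, -0.0423445 , -0.2299349 , -0.01832192, -0.08561975,
        0.10555725]), 'joint_efforts': array([ 6.02604978e-04, -5.70077920e+01, -5.01151049e+01, -2.27461373e-04,
        1.01214414e-02, -4.90111051e-05]), 'tool_pos': array([149.99361781, 580.76709156, 403.87427198]), 'tcp_rot': array([-1.79916791e+02, -5.95748044e-03,  1.65514169e+02]), 'ft_force': array([ 0.37650808, -0.37202501,  0.26820778]), 'wrist_torque': array([-0.01485846, -0.00223431, -0.0024592 ]), 'grip_force': 0.0, 'finger_gap': 85.34517775953447}
```

View pics/top0.png

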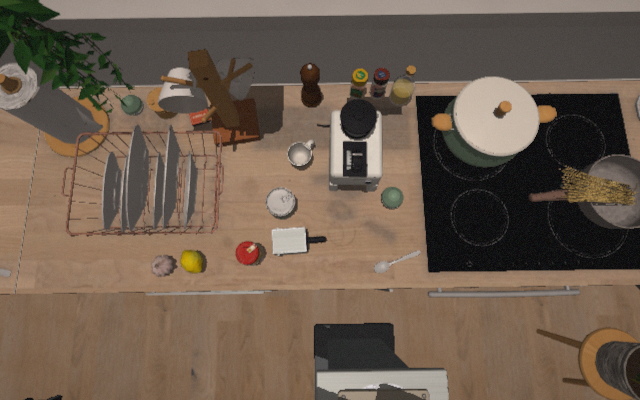

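View pics/side0.png

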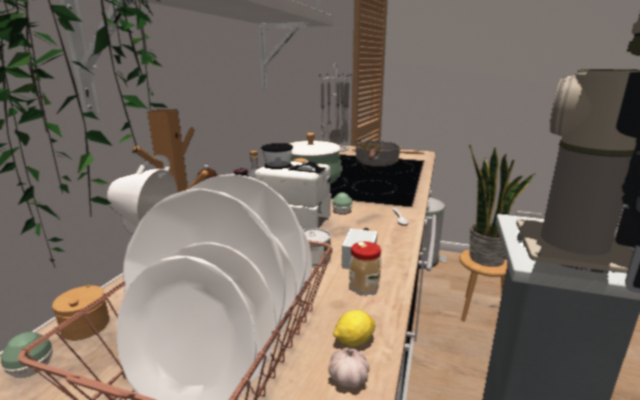

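The top view shows the grinder (355,150), bin (290,240) with its handle to the right (317,240), jar (248,252), tin (280,202), timer (392,197) and spoon (397,262). The side view shows them small and partly hidden.

```bash
cat > h.py <<'E'
from bench import *
import cv2,numpy as np,pickle
from scipy.spatial.transform import Rotation as R
def ray(s,u,v,z):
    d=s["extrinsics"][:3,:3]@[(u-s["cx"])/s["fx"],(v-s["cy"])/s["fy"],1];o=s["extrinsics"][:3,3]
    return o+d*(z-o[2])/d[2]
def px(s,p):
    q=np.linalg.inv(s["extrinsics"])@[*p,1];return s["cx"]+s["fx"]*q[0]/q[2],s["cy"]+s["fy"]*q[1]/q[2]
def blob(s,m,x0,y0,x1,y1):
    k=np.zeros(m.shape,np.uint8);k[y0:y1,x0:x1]=m[y0:y1,x0:x1]
    c=max(cv2.findContours(k,0,2)[0],key=cv2.contourArea);return c
E
python3 - <<'E'
from h import *
d=pickle.load(open("s0.pkl","rb"));s=d["top"];im=s["img"].astype(int)
mn=im.min(2);mx=im.max(2)
c=cv2.resize(s["img"][80:280,230:430,::-1],(600,600),interpolation=cv2.INTER_CUBIC);cv2.imwrite("pics/topc.png",c)
w=(mn>150)&(mx-mn<30)
for name,m,b,z in(("bin",w,(268,224,312,260),56),("handle",mx<70,(308,230,332,250),41),("grinder",w,(325,95,390,195),150),("hopper",mx<80,(335,90,382,140),208)):
    k=blob(s,m,*b);r=cv2.minAreaRect(k);print(name,np.round(r[0],1),r[1],r[2])
    P=np.array([ray(s,u,v,z)[:2] for u,v in cv2.boxPoints(r)]);print(np.round(P).tolist(),np.round(P.mean(0)),cv2.boundingRect(k))
for n,u,v,z in(("jar",248,252,86),("tin",280,202,58),("timer",392,197,30),("spoon",397,262,5),("cup",299,155,50)):print(n,np.round(ray(s,u,v,z)))
E
```

```text
bin [288.7 239.9] (25.200828552246094, 33.37238311767578) 86.42366790771484
[[496.0, 267.0], [500.0, 184.0], [438.0, 181.0], [434.0, 262.0]] [467. 224.] (272, 227, 35, 27)
handle [316.4 241.9] (10.9720458984375, 17.669269561767578) 85.91438293457031
[[475.0, 178.0], [477.0, 134.0], [450.0, 133.0], [447.0, 177.0]] [462. 155.] (308, 236, 18, 13)
grinder [342.2 143.1] (21.478717803955078, 64.06120300292969) 1.023030161857605
[[606.0, 119.0], [764.0, 113.0], [763.0, 62.0], [604.0, 70.0]] [684.  91.] (331, 111, 23, 65)
hopper [360.5 114.5] (49.0, 41.0) 90.0
[[788.0, 96.0], [787.0, 4.0], [670.0, 9.0], [671.0, 99.0]] [729.  52.] (340, 90, 42, 50)
jar [436. 318.  86.]
tin [562. 246.  58.]
timer [577. -42.  30.]
spoon [411. -51.   5.]
cup [688. 198.  50.]
```

View pics/topc.png

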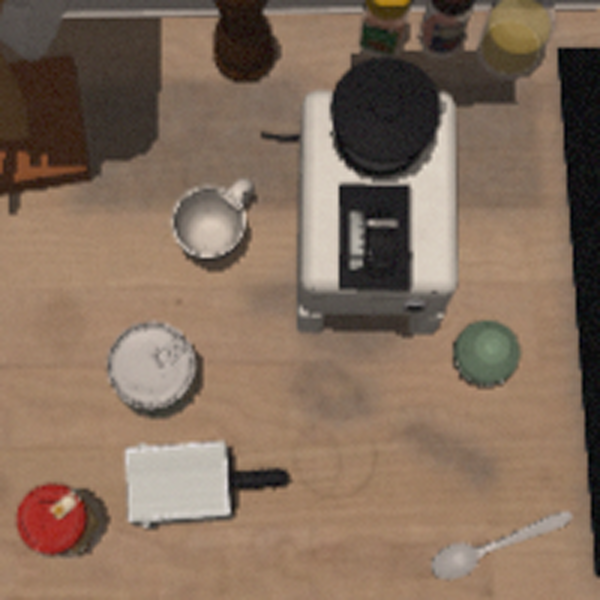

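```bash
python3 - <<'E'
from h import *
d=pickle.load(open("s0.pkl","rb"));s=d["top"]
C=np.array([ray(s,230+u/3,80+v/3,150)[:2] for u,v in((302,292),(456,292),(305,94),(457,98))]);print(np.round(C))
e=(C[2]-C[0]+C[3]-C[1])/2;f=(C[0]-C[1]+C[2]-C[3])/2
print(e,f,np.degrees(np.arctan2(e[1],e[0])),np.degrees(np.arctan2(-f[0],f[1])))
hc=ray(s,230+386/3,80+112/3,208);print("hopper",hc)
fm=(C[0]+C[1])/2
for yaw in(-2,0,2,4):
    a=np.radians(yaw);x=np.array([np.cos(a),np.sin(a)]);o=fm+85*x
    print(yaw,o,"hop",o+43*x,[np.round((np.array(px(s,[*(o+x*(-45-35*np.sin(np.radians((k-3)*15)))),132+35*np.cos(np.radians((k-3)*15))]))-[230,80])*3).tolist() for k in range(6)])
E
```

```text
[[600. 120.]
 [598.   1.]
 [763. 114.]
 [758.  -7.]]
[161.72719312  -7.09702446] [  3.45804138 119.74324264] -2.5126809411420425 -1.6541737125670655
hopper [721.43659733  56.50382824 208.        ]
-2 [683.88193213  57.67038983] hop [726.85573769  56.16971147] [[380.0, 209.0], [380.0, 216.0], [381.0, 225.0], [381.0, 235.0], [381.0, 247.0], [380.0, 259.0]]
0 [683.93371184  60.63684705] hop [726.93371184  60.63684705] [[377.0, 209.0], [378.0, 216.0], [379.0, 225.0], [379.0, 235.0], [379.0, 247.0], [379.0, 259.0]]
2 [683.88193213  63.60330427] hop [726.85573769  65.10398263] [[374.0, 209.0], [375.0, 216.0], [376.0, 225.0], [377.0, 235.0], [378.0, 247.0], [378.0, 259.0]]
4 [683.72665611  66.56614732] hop [726.62191027  69.56567569] [[371.0, 209.0], [373.0, 216.0], [374.0, 225.0], [376.0, 236.0], [377.0, 247.0], [377.0, 259.0]]
```

```bash
cat >> h.py <<'E'
def cur():
    s=sense();return np.array(s["tool_pos"]),R.from_euler("xyz",s["tcp_rot"],degrees=True)
def rows(Ps,hand):
    """print jog rows through a list of (p,R) from the first on"""
    p0,r0=Ps[0];out=[]
    for p,r in Ps[1:]:
        t=np.round(r0.inv().apply(p-p0)/100,3);w=np.round(np.degrees((r0.inv()*r).as_rotvec())/60,3)
        out.append(" ".join(f"{x:g}" for x in [*t,*w])+f" {hand:g}")
        p0=p0+r0.apply(t*100);r0=r0*R.from_rotvec(np.radians(w*60))
    for i in range(0,len(out),5):print("; ".join(out[i:i+5]))
def line(p1,r1,n,hand,start=None):
    p0,r0=start or cur();v=(r0.inv()*r1).as_rotvec();p1=np.array(p1,float)
    rows([(p0+(p1-p0)*k/n,r0*R.from_rotvec(v*k/n)) for k in range(n+1)],hand);return p1,r1
def rpy(a,b,c):return R.from_euler("xyz",[a,b,c],degrees=True)
def rel(*v):  # world shift -> tool units
    print(np.round(cur()[1].inv().apply(v)/100,4))
def st():
    s=sense();print(round(s["time"],2),np.round(s["tool_pos"],1),np.round(s["tcp_rot"],1),"F",np.round(s["ft_force"],1),"gap",round(s["finger_gap"],1),"grip",round(s["grip_force"],1),"q",np.round(s["joint_pos"],0))
E
python3 - <<'E'
from h import *
line([640,59,400],rpy(180,0,88),16,1)
E
```

```text
-0.378 -0.239 0.003 -0 0 0.081 1; -0.397 -0.206 0.002 -0 0 0.08 1; -0.413 -0.173 0.003 -0 0 0.081 1; -0.426 -0.136 0.003 -0 0 0.081 1; -0.436 -0.1 0.003 -0 0 0.081 1
-0.443 -0.063 0.002 -0 0 0.08 1; -0.447 -0.026 0.003 -0 0 0.081 1; -0.447 0.013 0.003 -0 0.001 0.081 1; -0.444 0.05 0.002 -0.001 -0 0.081 1; -0.439 0.088 0.002 0 -0 0.08 1
-0.43 0.124 0.003 0 -0 0.081 1; -0.418 0.16 0.002 0 -0 0.081 1; -0.402 0.195 0.002 0 -0 0.081 1; -0.385 0.228 0.003 -0 -0 0.08 1; -0.364 0.26 0.002 -0 -0 0.081 1
-0.341 0.289 0.002 -0 -0 0.081 1
```

```bash
python3 -m jog '-0.38 -0.24 0 0 0 0.08 1; -0.4 -0.21 0 0 0 0.08 1; -0.41 -0.17 0 0 0 0.08 1; -0.43 -0.14 0 0 0 0.08 1; -0.44 -0.1 0 0 0 0.08 1' && python3 -m jog '-0.44 -0.06 0 0 0 0.08 1; -0.45 -0.03 0 0 0 0.08 1; -0.45 0.01 0 0 0 0.08 1; -0.44 0.05 0 0 0 0.08 1; -0.44 0.09 0 0 0 0.08 1' && python3 -m jog '-0.43 0.12 0 0 0 0.08 1; -0.42 0.16 0 0 0 0.08 1; -0.4 0.2 0 0 0 0.08 1; -0.39 0.23 0 0 0 0.08 1; -0.36 0.26 0 0 0 0.08 1' && python3 -m jog '-0.34 0.29 0 0 0 0.08 1;0 0 0 0 0 0 1'
python3 - <<'E'
from h import *
st()
s=snapshot("wrist");pickle.dump(s,open("w1.pkl","wb"));cv2.imwrite("pics/w1.png",s["img"][:,:,::-1]);st()
for yaw in(-2,):
    a=np.radians(yaw);x=np.array([np.cos(a),np.sin(a)]);o=np.array([680.5,57.5])
    print([np.round(px(s,[*(o+x*(-45-35*np.sin(np.radians((k-3)*15)))),132+35*np.cos(np.radians((k-3)*15))])).tolist() for k in range(7)])
E
```

```text
time: 0.78
tool_pos: [304.8, 415.9, 404.4]
tcp_rot: [-180.0, 0.0, 141.4]
ft_force: [0.3, 0.1, 0.1]
finger_gap: -0.1
grip_force: 0.0
time: 1.4
tool_pos: [458.7, 253.6, 404.5]
tcp_rot: [-180.0, -0.0, 117.4]
ft_force: [0.6, 0.2, 0.1]
finger_gap: -0.4
grip_force: 0.0
time: 2.02
tool_pos: [613.8, 91.9, 404.3]
tcp_rot: [-180.0, -0.0, 93.4]
ft_force: [0.8, 0.2, -0.1]
finger_gap: 0.3
grip_force: 0.0
time: 2.28
tool_pos: [645.3, 58.2, 403.4]
tcp_rot: [-179.9, 0.0, 88.5]
ft_force: [-0.6, 0.4, -0.3]
finger_gap: -0.1
grip_force: 0.0
2.27 [645.3  58.2 403.4] [-179.9    0.    88.5] F [-0.6  0.4 -0.3] gap -0.1 grip 0.0 q [ 1. 15. 77. -0. 88.  2.]
2.33 [644.5  59.6 403.6] [-179.9    0.    88.6] F [0.1 0.1 0.4] gap -0.0 grip 0.0 q [ 1. 15. 77.  0. 88.  2.]
[[337.0, 206.0], [327.0, 209.0], [314.0, 211.0], [300.0, 211.0], [286.0, 210.0], [274.0, 209.0], [264.0, 206.0]]
```

View pics/w1.png

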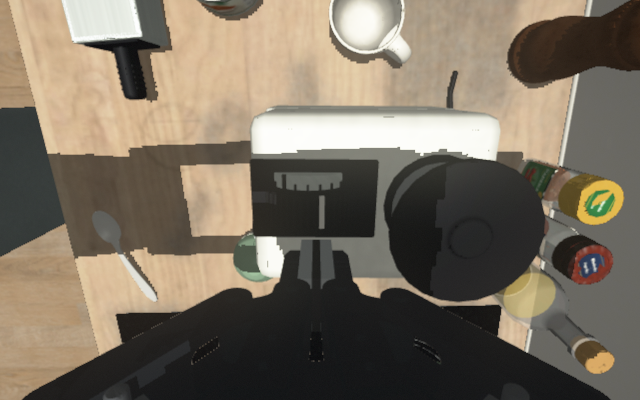

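```bash
python3 - <<'E'
from h import *
s=pickle.load(open("w1.pkl","rb"))
c=cv2.resize(s["img"][150:250,240:390,::-1],(750,500),interpolation=cv2.INTER_CUBIC);c=np.clip(c*2.0,0,255).astype(np.uint8);cv2.imwrite("pics/w1c.png",c)
for n,u,v,z in(("fl",250,125,150),("bl",499,125,150),("left edge",370,108,150),("left edge2",280,108,150),("line end",321,195,166),("line end",321,228,166),("hopL",385,215,208),("hopR",545,230,208),("hopTop",460,155,208),("hopB",470,301,208),("panF",252,200,150),("panB",378,200,150),("panL",300,159,150)):print(n,np.round(ray(s,u,v,z),1))
E
```

```text
fl [604.3 113.3 150. ]
bl [766. 109. 150.]
left edge [682.1 121.9 150. ]
left edge2 [624.4 123.4 150. ]
line end [649.3  69.3 166. ]
line end [648.8  46.6 166. ]
hopL [682.   70.2 208. ]
hopR [766.6  59.6 208. ]
hopTop [718.  100.7 208. ]
hopB [731.6  17.3 208. ]
panF [601.5  62.2 150. ]
panB [688.8  59.9 150. ]
panL [635.9  90.  150. ]
```

View pics/w1c.png

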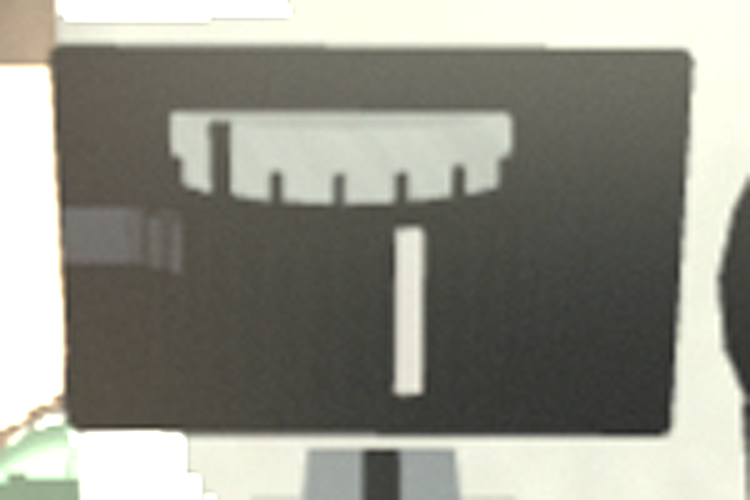

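The white line (crop col 410) aligns with the click 2 mark (402); the long mark is at col 220. That means three clicks towards the front.

```bash
python3 -m jog '-0.02 0 0.28 0 0 0 1; 0 0 0.28 0 0 0 1; 0 0 0 0 0 0 1' && python3 -m jog '0 0 0.03 0 0 0 1; 0 0 0 0 0 0 1'|grep -E "pos|ft_f" && python3 -m jog '0 0 0.015 0 0 0 1; 0 0 0 0 0 0 1'|grep -E "pos|ft_f"&& python3 -m jog '0 0 0.015 0 0 0 1; 0 0 0 0 0 0 1'|grep -E "pos|ft_f"
```

```text
time: 2.7
tool_pos: [642.4, 59.9, 345.6]
tcp_rot: [-179.7, -0.0, 88.8]
ft_force: [-0.9, 0.4, -0.4]
finger_gap: 0.2
grip_force: 0.0
tool_pos: [644.2, 59.3, 347.3]
ft_force: [0.5, 0.5, 0.6]
tool_pos: [644.1, 59.0, 344.7]
ft_force: [0.3, 0.9, -1.0]
tool_pos: [643.9, 58.9, 342.5]
ft_force: [0.1, -0.7, 0.4]
```

```bash
for i in 1; do python3 -m jog '0 0 0.015 0 0 0 1; 0 0 0 0 0 0 1'|grep -E "pos|ft_f"; done; python3 -m jog '0 0 0.015 0 0 0 1; 0 0 0 0 0 0 1'|grep -E "pos|ft_f";  python3 -m jog '0 0 0.015 0 0 0 1; 0 0 0 0 0 0 1'|grep -E "pos|ft_f"
```

```text
tool_pos: [643.9, 58.9, 340.9]
ft_force: [0.1, 0.3, 0.1]
tool_pos: [644.1, 58.9, 340.4]
ft_force: [-1.9, 0.2, 4.8]
tool_pos: [644.2, 58.9, 340.3]
ft_force: [-4.5, 0.2, 11.7]
```

```bash
python3 -m jog '0 -0.03 0 0 0 0 1; 0 -0.03 0 0 0 0 1; 0 -0.03 0 0 0 0 1; 0 -0.02 0 0 0 0 1;0 0 0 0 0 0 1'|grep -E "pos|ft_f"; python3 -m jog '0 0 -0.15 0 0 0 1; 0 0 -0.1 0 0 0 1; 0 0.11 0 0 0 0 1;0 0 0 0 0 0 1'
cat > wl.py <<'E'
from h import *
import sys
s=snapshot("wrist");cv2.imwrite(f"pics/{sys.argv[1]}.png",s["img"][:,:,::-1])
# line and scale at wheel plane, as projected columns of clicks (axle from first look)
x=np.array([1,-0.03]);o=np.array([639.5,58.])
for k in range(7):
    t=np.radians((k-3)*15);q=[px(s,[*(o+x*(-35*np.sin(t))+np.array([.03,1])*y),132+35*np.cos(t)]) for y in(-8,-4,0,4,8)]
    print(k,np.round(q[2]),[s["img"][int(round(v)),int(round(u))].tolist()[1] for u,v in q])
E
python3 wl.py w2
```

```text
tool_pos: [633.7, 59.2, 340.3]
ft_force: [0.2, -0.2, 8.4]
time: 5.32
tool_pos: [644.6, 58.9, 362.8]
tcp_rot: [-180.0, 0.0, 88.7]
ft_force: [-0.2, 0.6, -0.1]
finger_gap: -0.2
grip_force: 0.0
0 [350. 232.] [24, 25, 26, 27, 27]
1 [337. 236.] [25, 24, 25, 24, 27]
2 [322. 239.] [77, 77, 52, 26, 27]
3 [305. 240.] [76, 77, 78, 26, 27]
4 [288. 238.] [29, 27, 28, 28, 30]
5 [273. 236.] [28, 30, 30, 31, 33]
6 [262. 232.] [32, 31, 31, 32, 45]
```

```bash
python3 - <<'E'
import cv2
i=cv2.imread("pics/w2.png")[170:270,230:390];cv2.imwrite("pics/w2c.png",cv2.convertScaleAbs(cv2.resize(i,(640,400),interpolation=2),alpha=2))
E
```

```text
(no output)
```

View pics/w2c.png

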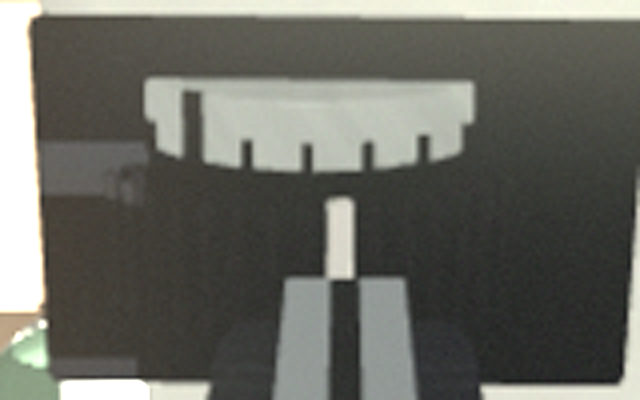

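```bash
cat > wl.py <<'E'
from h import *
import sys
s=snapshot("wrist");cv2.imwrite(f"pics/{sys.argv[1]}.png",s["img"][:,:,::-1])
g=s["img"].min(2).astype(int);o=np.array([639.5,58.])
cand=[]
for t in np.arange(-60,61,.5):
    a=np.radians(t);q=[px(s,[o[0]-35*np.sin(a)+.03*0,o[1]+y,132+35*np.cos(a)]) for y in(3,5,7,8)]
    cand.append((np.mean([g[int(round(v)),int(round(u))] for u,v in q]),t/15+3))
print("bright at click",[(round(c),round(v)) for v,c in sorted(cand)[::-1][:6]],[round(c,2) for v,c in sorted(cand)[::-1][:6]])
E
python3 wl.py w3; python3 -m jog '0 0 0 0 0 0 1;0 0 0 0 0 0 1'|grep time; python3 wl.py w4; python3 - <<'E'
from h import *
st()
E
```

```text
bright at click [(2, 100), (2, 100), (2, 100), (3, 100), (2, 100), (2, 100)] [np.float64(2.43), np.float64(2.4), np.float64(2.5), np.float64(2.53), np.float64(2.47), np.float64(2.37)]
time: 5.68
bright at click [(2, 102), (2, 102), (2, 102), (2, 102), (2, 102), (2, 101)] [np.float64(2.47), np.float64(2.43), np.float64(2.4), np.float64(2.37), np.float64(2.5), np.float64(2.33)]
5.72 [643.9  59.  363. ] [-180.     0.    88.7] F [-0.2 -0.2 -0.2] gap 0.1 grip 0.0 q [ 1. 16. 80. -0. 84.  2.]
```

```bash
sed -i 's/^s=snapshot.*/s=pickle.load(open("w1.pkl","rb")) if sys.argv[1]=="w1" else snapshot("wrist")/' wl.py; python3 wl.py w1
python3 - <<'E'
from h import *
s=pickle.load(open("w1.pkl","rb"))
# collar marks col (crop): project collar r=31 at y+13.5 
for ax in(637,639.5,641):
  print(ax,[round((px(s,[ax-31*np.sin(a),58+13.5,132+31*np.cos(a)])[0]-240)*5) for a in np.radians((np.arange(7)-3)*15)],[round((px(s,[ax-35*np.sin(a),58,132+35*np.cos(a)])[0]-240)*5) for a in np.radians((np.arange(7)-3)*15)])
E
```

```text
bright at click [(2, 108), (2, 108), (2, 108), (2, 108), (2, 108), (2, 108)] [np.float64(1.8), np.float64(1.77), np.float64(1.93), np.float64(1.9), np.float64(1.87), np.float64(1.83)]
637 [475, 428, 372, 310, 248, 194, 150] [498, 446, 382, 313, 243, 182, 133]
639.5 [494, 447, 391, 329, 268, 213, 168] [517, 465, 402, 332, 263, 201, 151]
641 [505, 459, 402, 341, 279, 224, 180] [528, 476, 413, 343, 274, 212, 162]
```

```bash
python3 -m jog '0 0.03 0.12 0 0 0 1; 0 0 0.09 0 0 0 1; 0 0 0.03 0 0 0 1; 0 0 0.02 0 0 0 1; 0 0 0 0 0 0 1'|grep -E "pos|ft_f"; python3 -m jog '0 -0.03 0 0 0 0 1; 0 -0.03 0 0 0 0 1; 0 0 0 0 0 0 1'|grep -E "pos|ft_f"; sed -i 's/639.5/641./' wl.py; python3 wl.py w5;  python3 -m jog '0 -0.03 0 0 0 0 1; 0 -0.03 0 0 0 0 1; 0 0 0 0 0 0 1'|grep -E "pos|ft_f";python3 wl.py w6
```

```text
tool_pos: [648.1, 58.8, 339.9]
ft_force: [2.4, -0.4, 12.5]
tool_pos: [641.8, 59.0, 340.3]
ft_force: [-1.3, -0.6, 15.5]
bright at click [(2, 71), (3, 71), (3, 71), (3, 71), (3, 71), (3, 71)] [np.float64(2.1), np.float64(3.43), np.float64(3.3), np.float64(3.2), np.float64(3.13), np.float64(3.1)]
tool_pos: [635.9, 59.2, 340.2]
ft_force: [-1.2, 0.3, 14.8]
bright at click [(4, 71), (4, 70), (4, 70), (4, 70), (4, 70), (4, 70)] [np.float64(3.93), np.float64(3.83), np.float64(4.1), np.float64(3.8), np.float64(3.73), np.float64(3.7)]
```

```bash
python3 -m jog '0 0 -0.15 0 0 0 1; 0 0.05 -0.1 0 0 0 1; 0 0.05 0 0 0 0 1;0 0 0 0 0 0 1'|grep -E "pos|ft_f"; python3 wl.py w7; python3 - <<'E'
import cv2
i=cv2.imread("pics/w7.png")[170:270,230:390];cv2.imwrite("pics/w7c.png",cv2.convertScaleAbs(cv2.resize(i,(480,300),interpolation=2),alpha=2))
E
```

```text
tool_pos: [645.3, 58.9, 361.5]
ft_force: [-0.9, -0.3, -0.7]
bright at click [(4, 100), (4, 100), (4, 100), (4, 100), (4, 99), (4, 99)] [np.float64(3.67), np.float64(3.7), np.float64(3.73), np.float64(3.77), np.float64(3.8), np.float64(3.87)][ WARN:0@0.015] global loadsave.cpp:275 findDecoder imread_('pics/w7.png'): can't open/read file: check file path/integrity
Traceback (most recent call last):
TypeError: 'NoneType' object is not subscriptable
```

```bash
python3 -m jog '0 0.02 0.12 0 0 0 1; 0 0 0.08 0 0 0 1; 0 0 0.03 0 0 0 1; 0 0 0.02 0 0 0 1; 0 0 0 0 0 0 1'|grep -E "pos|ft_f"; python3 -m jog '0 -0.03 0 0 0 0 1; 0 -0.03 0 0 0 0 1; 0 -0.03 0 0 0 0 1; 0 -0.02 0 0 0 0 1; 0 0 0 0 0 0 1'|grep -E "pos|ft_f"; python3 wl.py w5; python3 -m jog '0 0 -0.15 0 0 0 1; 0 0 -0.15 0 0 0 1;0 0 0 0 0 0 1'|grep -E "pos|ft_f"; python3 wl.py w8; python3 - <<'E'
from h import *
s=snapshot("wrist");cv2.imwrite("pics/w8c.png",cv2.convertScaleAbs(cv2.resize(s["img"][170:270,230:390,::-1],(480,300),interpolation=2),alpha=2))
E
```

```text
tool_pos: [648.0, 58.8, 340.0]
ft_force: [1.3, -1.0, 12.2]
tool_pos: [636.9, 59.1, 340.2]
ft_force: [-0.3, -0.7, 14.1]
bright at click [(5, 94), (5, 90), (5, 89), (5, 87), (5, 82), (5, 82)] [np.float64(4.83), np.float64(4.77), np.float64(4.8), np.float64(4.87), np.float64(4.73), np.float64(4.7)]
tool_pos: [636.4, 59.1, 369.0]
ft_force: [0.0, -0.3, -0.6]
bright at click [(5, 101), (5, 101), (5, 100), (5, 100), (5, 100), (5, 100)] [np.float64(4.7), np.float64(4.67), np.float64(4.9), np.float64(4.87), np.float64(4.77), np.float64(4.73)]
```

View pics/w8c.png

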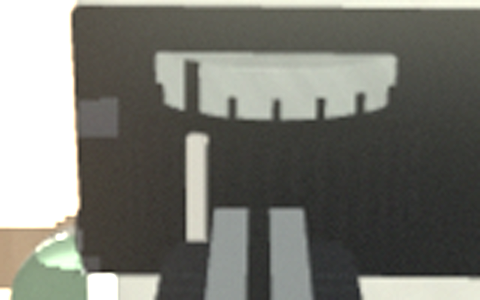

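The line (col 197) is slightly behind the long mark (191), so the wheel reads about 4.75. I'll nudge it a bit further.

```bash
python3 -m jog '0 0.08 0.08 0 0 0 1; 0 0 0.12 0 0 0 1; 0 0 0.08 0 0 0 1; 0 0 0.02 0 0 0 1; 0 0 0 0 0 0 1'|grep -E "pos|ft_f"; python3 wl.py a; python3 -m jog '0 -0.02 0 0 0 0 1; 0 -0.02 0 0 0 0 1;  0 0 0 0 0 0 1'|grep -E "pos|ft_f"; python3 wl.py w5; python3 -m jog '0 0 -0.15 0 0 0 1; 0 0 -0.15 0 0 0 1;0 0 0 0 0 0 1'|grep -E "pos|ft_f"; cat >> wl.py <<'E'
# line column vs long mark, centroid along image rows
import numpy as np
a=np.array(px(s,[641-35*.5,63,132+30.3]));b=np.array(px(s,[641-31*.5,58+14.5,132+26.8]))
i=s["img"].min(2).astype(float)
def cen(p,sg):
    r=int(round(p[1]));c=int(round(p[0]));w=i[r-1:r+2,c-9:c+10].mean(0);w=sg*w;w=w-np.percentile(w,60);w[w<0]=0;return (w*np.arange(c-9,c+10)).sum()/w.sum()
print("line",cen(a,1),"pred at 5",a[0],"mark",cen(b,-1),"pred",b[0],"4:",px(s,[641-35*np.sin(np.radians(15)),63,132+33.8])[0])
E
python3 wl.py w8
```

```text
tool_pos: [645.2, 58.8, 340.2]
ft_force: [0.3, -1.7, 14.2]
bright at click [(5, 96), (4, 96), (4, 96), (4, 96), (4, 96), (4, 96)] [np.float64(4.53), np.float64(4.4), np.float64(4.5), np.float64(4.47), np.float64(4.37), np.float64(4.43)]
tool_pos: [641.0, 59.0, 340.2]
ft_force: [-0.4, -0.7, 15.5]
bright at click [(5, 95), (5, 95), (5, 95), (5, 95), (5, 95), (5, 95)] [np.float64(5.0), np.float64(4.97), np.float64(4.93), np.float64(5.03), np.float64(4.9), np.float64(4.87)]
tool_pos: [640.4, 59.1, 368.9]
ft_force: [-0.3, 0.8, -0.5]
bright at click [(5, 101), (5, 100), (5, 100), (5, 100), (5, 100), (5, 100)] [np.float64(4.97), np.float64(4.93), np.float64(5.13), np.float64(5.1), np.float64(5.07), np.float64(5.03)]
line 283.04545454545456 pred at 5 283.45899844767496 mark 283.6070460704607 pred 286.7294361538329 4: 298.2373536332642
```

```bash
python3 - <<'E'
from h import *
c=cur()
Rz=R.from_euler("z",2.6,degrees=True)
T=Rz*R.from_matrix(np.array([[0,.7071,.7071],[1,0,0],[0,.7071,-.7071]]).T)
p,r=line([560,20,360],R.from_rotvec([0,0,0])*c[1],3,-1,c)
line([469,-15,205],T,9,-1,(p,r))
E
```

```text
-0.136 -0.264 0.026 0 0 0 -1; -0.136 -0.264 0.025 0 0 0 -1; -0.136 -0.265 0.026 -0 -0 -0 -1
-0.041 -0.1 0.172 0.003 0.083 -0.007 -1; -0.055 -0.101 0.168 0.003 0.084 -0.007 -1; -0.069 -0.1 0.163 0.003 0.083 -0.006 -1; -0.083 -0.1 0.157 0.003 0.083 -0.007 -1; -0.095 -0.1 0.15 0.003 0.084 -0.007 -1
-0.107 -0.101 0.14 0.003 0.083 -0.007 -1; -0.118 -0.101 0.132 0.002 0.083 -0.007 -1; -0.128 -0.101 0.121 0.003 0.083 -0.006 -1; -0.138 -0.102 0.109 0.003 0.084 -0.007 -1
```

```bash
python3 -m jog '-0.14 -0.26 0.02 0 0 0 -1; -0.14 -0.26 0.02 0 0 0 -1; -0.14 -0.26 0.03 0 0 0 -1' >/dev/null && python3 -m jog '-0.04 -0.1 0.17 0.003 0.083 -0.007 -1; -0.055 -0.1 0.17 0.003 0.084 -0.007 -1; -0.07 -0.1 0.16 0.003 0.083 -0.006 -1; -0.08 -0.1 0.16 0.003 0.083 -0.007 -1; -0.095 -0.1 0.15 0.003 0.084 -0.007 -1' >/dev/null && python3 -m jog '-0.107 -0.1 0.14 0.003 0.083 -0.007 -1; -0.12 -0.1 0.13 0.002 0.083 -0.007 -1; -0.13 -0.1 0.12 0.003 0.083 -0.006 -1; -0.14 -0.1 0.11 0.003 0.084 -0.007 -1; 0 0 0 0 0 0 -1'
python3 - <<'E'
from h import *
st();s=snapshot("wrist");pickle.dump(s,open("w9.pkl","wb"));cv2.imwrite("pics/w9.png",s["img"][:,:,::-1])
s=pickle.load(open("w9.pkl","rb"))
for p in([469,152,28],[467,224,56],[467,182,56]):print(p,np.round(px(s,p)))
E
```

```text
time: 12.68
tool_pos: [469.0, -16.6, 202.8]
tcp_rot: [-179.5, -45.1, 92.1]
ft_force: [0.1, -0.7, -0.2]
finger_gap: 85.5
grip_force: 0.0
12.68 [469.  -16.6 202.8] [-179.5  -45.1   92.1] F [ 0.1 -0.7 -0.2] gap 85.5 grip 0.0 q [-24.   9. 113.  40.  84. -40.]
[469, 152, 28] [328. 217.]
[467, 224, 56] [329. 106.]
[467, 182, 56] [327. 156.]
```

View pics/w9.png

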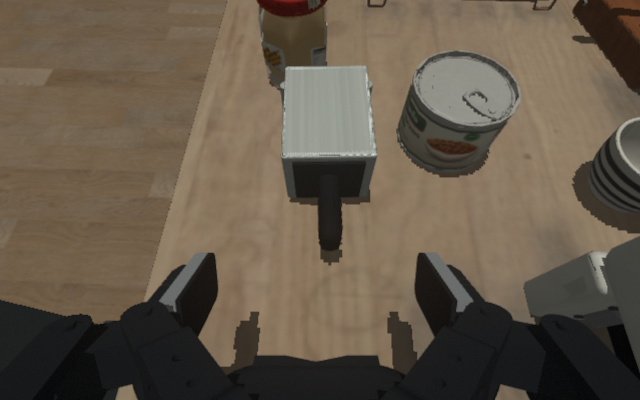

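The picture shows the bin's top face corners at (285,68), (366,67), (374,155) and (282,157). The handle spans cols 320–341 and rows 170–248, close to the prediction.

```bash
python3 - <<'E'
from h import *
s=pickle.load(open("w9.pkl","rb"))
C=np.array([ray(s,u,v,56)[:2] for u,v in((285,68),(366,67),(374,155),(282,157))]);print(np.round(C,1),C.mean(0))
d=(C[3]-C[0]+C[2]-C[1]);print(np.degrees(np.arctan2(d[1],d[0])))
e=(C[1]-C[0]+C[2]-C[3]);print(np.degrees(np.arctan2(e[1],e[0])))
print(ray(s,330,180,41),ray(s,330,236,41),ray(s,330,244,35))
c=cur();T=c[1]
z=T.as_matrix()[:,2];print(z,T.as_matrix()[:,1])
E
```

```text
[[433.3 260.8]
 [494.2 264.2]
 [497.1 183.8]
 [438.5 179.9]] [465.77141964 222.1755423 ]
-87.12971993636069
3.4647957874220974
[469.72336918 173.0957799   41.        ] [470.66608179 133.38836959  41.        ] [470.92328269 130.47320618  35.        ]
[-0.03356711  0.70625697 -0.70715935] [ 0.99904056  0.04362472 -0.00385295]
```

```bash
python3 - <<'E'
from h import *
c=cur();p,r=line([474.8,40.5,138],c[1],3,-1)
E
```

```text
-0.022 0.025 0.29 0 0 0 -1; -0.022 0.025 0.29 0 0 0 -1; -0.022 0.025 0.29 0 0 0 -1
```

```bash
python3 -m jog '-0.022 0.025 0.29 0 0 0 -1; -0.022 0.025 0.29 0 0 0 -1; -0.022 0.025 0.29 0 0 0 -1; 0 0 0 0 0 0 0; 0 0 0 0 0 0 0.5' 60; python3 -m jog '0 0 0 0 0 0 1; 0 0 0 0 0 0 1;0 0 0 0 0 0 1;0 0 0 0 0 0 1'
python3 - <<'E'
from h import *
st()
E
```

```text
time: 13.35
tool_pos: [476.3, 40.5, 140.2]
tcp_rot: [179.9, -44.9, 92.7]
ft_force: [0.3, 0.1, 0.3]
finger_gap: 51.7
grip_force: 0.0
time: 13.85
tool_pos: [476.0, 40.2, 139.9]
tcp_rot: [180.0, -45.0, 92.6]
ft_force: [-1.2, -4.0, 6.7]
finger_gap: 13.0
grip_force: 60.7
13.85 [476.   40.2 139.9] [180.  -45.   92.6] F [-1.2 -4.   6.7] gap 13.0 grip 60.7 q [-17.  16. 114.  44.  75. -41.]
```

```bash
cat >> h.py <<'E'
def path(g0,g1,rot,n,hand,start):
    """grasp point from g0 to g1 (world), turning by world rotation rot about it"""
    p0,r0=start;off=r0.inv().apply(p0-g0);v=R.as_rotvec(rot);g0=np.array(g0,float);g1=np.array(g1,float);Ps=[]
    for k in range(n+1):
        r=R.from_rotvec(v*k/n)*r0;Ps.append((g0+(g1-g0)*k/n+r.apply(off),r))
    rows(Ps,hand);return Ps[-1]
E
python3 - <<'E'
from h import *
c=cur();g=c[0]+155*c[1].as_matrix()[:,2];print(g)
y=c[1].as_matrix()[:,1]
a=path(g,[470,140,152],R.from_rotvec([0,0,0]),4,1,c)
b=path(np.array([470,140,152.]),[470,140,152],R.from_rotvec(-np.pi/2*y),10,1,a)
print(b[0],b[1].as_euler("xyz",degrees=True))
# predicted bin centre
bc=np.array([466,222,28.]);q=b[0]+b[1].apply(c[1].inv().apply(bc-c[0]));print("bin c",q)
E
```

```text
[471.19041959 149.68098276  30.31598393]
0.198 -0.004 -0.232 0 0 0 1; 0.198 -0.004 -0.232 0 0 0 1; 0.199 -0.004 -0.232 0 0 0 1; 0.198 -0.004 -0.232 0 0 0 1
0.242 -0 0.019 0 -0.15 -0 1; 0.243 -0 0.019 0 -0.15 0 1; 0.242 -0 0.019 0 -0.15 0 1; 0.243 -0 0.019 0 -0.15 -0 1; 0.242 -0 0.019 0 -0.15 0 1
0.243 -0 0.019 -0 -0.15 0 1; 0.242 -0 0.019 -0 -0.15 -0 1; 0.243 -0 0.019 -0 -0.15 0 1; 0.243 -0 0.019 0 -0.15 0 1; 0.242 -0 0.02 0 -0.15 0 1
[465.06808135 249.45685683 261.6351799 ] [179.95758946  44.98240165  92.51989834]
bin c [468.17376305 137.6014242   79.52064994]
```

```bash
python3 -m jog '0.1 0 -0.116 0 0 0 1; 0.1 0 -0.116 0 0 0 1; 0.2 0 -0.23 0 0 0 1; 0.2 0 -0.23 0 0 0 1; 0.2 0 -0.23 0 0 0 1' && python3 -m jog '0.24 0 0.02 0 -0.15 0 1; 0.24 0 0.02 0 -0.15 0 1;0.24 0 0.02 0 -0.15 0 1;0.24 0 0.02 0 -0.15 0 1;0.24 0 0.02 0 -0.15 0 1' && python3 -m jog '0.24 0 0.02 0 -0.15 0 1; 0.24 0 0.02 0 -0.15 0 1;0.24 0 0.02 0 -0.15 0 1;0.24 0 0.02 0 -0.15 0 1;0.24 0 0.02 0 -0.15 0 1' && python3 -m jog '0 0 0 0 0 0 1'>/dev/null
python3 - <<'E'
from h import *
st();t=snapshot("top")
cv2.imwrite("pics/t1.png",cv2.resize(t["img"][150:280,220:420,::-1],(600,390),interpolation=2))
c=cur();print("g",c[0]+155*c[1].as_matrix()[:,2])
E
```

```text
time: 14.48
tool_pos: [475.8, 31.9, 262.7]
tcp_rot: [-180.0, -45.0, 92.6]
ft_force: [-0.1, 0.8, -1.3]
finger_gap: 13.2
grip_force: 59.7
time: 15.1
tool_pos: [471.0, 141.2, 307.4]
tcp_rot: [179.8, 0.2, 92.5]
ft_force: [-0.5, 0.2, -2.1]
finger_gap: 13.7
grip_force: 59.6
time: 15.72
tool_pos: [466.1, 250.0, 261.3]
tcp_rot: [179.8, 45.2, 92.4]
ft_force: [-0.1, -1.1, -1.7]
finger_gap: 13.1
grip_force: 59.7
15.85 [464.8 249.9 257.6] [-179.6   45.1   93. ] F [ 0.2 -0.5 -1.7] gap 13.0 grip 59.7 q [ 35.  18.  95. -37.  94.  39.]
g [470.26544267 140.06106745 149.33603109]
```

View pics/t1.png

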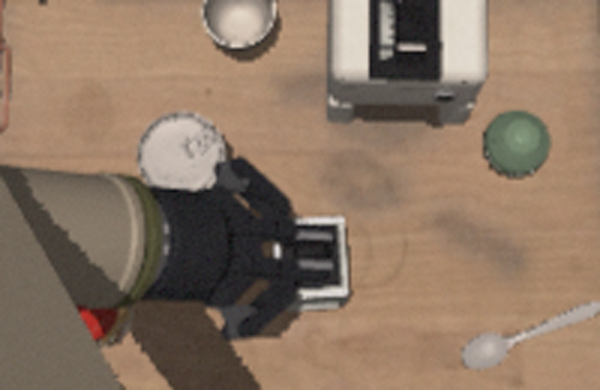

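The bin is held handle-up by the gripper at about (300,255), with the open side to the right. Next I lower it until it touches.

```bash
python3 -m jog '0.1 0 0.1 0 0 0 1;0.1 0 0.1 0 0 0 1;0 0 0 0 0 0 1'|grep -E "pos|ft_f"; python3 -m jog '0.014 0 0.014 0 0 0 1; 0.014 0 0.014 0 0 0 1;0 0 0 0 0 0 1'|grep -E "pos|ft_f";  python3 -m jog '0.014 0 0.014 0 0 0 1; 0 0 0 0 0 0 1'|grep -E "pos|ft_f"; python3 -m jog '0.014 0 0.014 0 0 0 1; 0 0 0 0 0 0 1'|grep -E "pos|ft_f"
```

```text
tool_pos: [465.7, 247.8, 230.5]
ft_force: [0.3, 0.3, -1.4]
tool_pos: [466.1, 248.9, 227.7]
ft_force: [-0.1, 0.5, -2.5]
tool_pos: [466.1, 248.9, 225.7]
ft_force: [0.4, 0.2, -1.6]
tool_pos: [466.3, 249.1, 225.4]
ft_force: [-4.7, 1.3, 12.0]
```

```bash
python3 -m jog '-0.008 0 -0.008 0 0 0 1; 0 0 0 0 0 0 0.6; 0 0 0 0 0 0 0;0 0 0 0 0 0 -1;0 0 0 0 0 0 -1'; python3 -m jog '0 0 0 0 0 0 -1;0 0 -0.1 0 0 0 -1;0 0 -0.4 0 0 0 -1;0 0 -0.4 0 0 0 -1; 0 0 0 0 0 0 -1'
python3 - <<'E'
from h import *
st();c=cur();s=snapshot("wrist");pickle.dump(s,open("w10.pkl","wb"));cv2.imwrite("pics/w10.png",s["img"][:,:,::-1])
for z in(114,134):print(px(s,[470,140,z]))
g=np.array([470,140,115.])
b=path(g,[470,140,115],R.from_rotvec(np.pi/2*c[1].as_matrix()[:,1]),10,-1,c);print(b[0])
E
```

```text
time: 17.77
tool_pos: [466.1, 248.8, 224.7]
tcp_rot: [-179.9, 45.0, 92.6]
ft_force: [0.5, -0.1, -0.4]
finger_gap: 70.8
grip_force: 0.0
time: 18.4
tool_pos: [463.9, 314.9, 291.8]
tcp_rot: [179.7, 44.8, 92.5]
ft_force: [0.0, -0.3, -0.4]
finger_gap: 85.2
grip_force: 0.0
18.4 [463.9 314.9 291.8] [179.7  44.8  92.5] F [ 0.  -0.3 -0.4] gap 85.2 grip 0.0 q [ 40.  21.  87. -35. 100.  40.]
(np.float64(310.74536257018997), np.float64(203.46727481604873))
(np.float64(310.67206144581536), np.float64(230.6325126130193))
-0.389 -0 0.031 -0 0.15 0 -1; -0.389 -0 0.031 0 0.15 -0 -1; -0.389 -0 0.031 0 0.15 -0 -1; -0.389 -0 0.031 0 0.15 0 -1; -0.39 0 0.031 0 0.15 0 -1
-0.389 -0 0.031 0 0.15 -0 -1; -0.389 -0 0.031 0 0.15 -0 -1; -0.389 -0 0.032 0 0.15 -0 -1; -0.389 -0 0.031 0 0.15 -0 -1; -0.389 -0 0.031 0 0.15 -0 -1
[480.43776591 -36.4997503  290.00924304]
```

```bash
python3 -m jog '-0.39 0 0.03 0 0.15 0 -1; -0.39 0 0.03 0 0.15 0 -1;-0.39 0 0.03 0 0.15 0 -1;-0.39 0 0.03 0 0.15 0 -1;-0.39 0 0.03 0 0.15 0 -1' >/dev/null&& python3 -m jog '-0.39 0 0.03 0 0.15 0 -1; -0.39 0 0.03 0 0.15 0 -1;-0.39 0 0.03 0 0.15 0 -1;-0.39 0 0.03 0 0.15 0 -1;-0.39 0 0.03 0 0.15 0 -1' >/dev/null; python3 -m jog '0 0 0 0 0 0 -1;0 0 0 0 0 0 -1'>/dev/null
python3 - <<'E'
from h import *
st();c=cur();s=snapshot("wrist");pickle.dump(s,open("w11.pkl","wb"));cv2.imwrite("pics/w11.png",s["img"][:,:,::-1])
for z in(84,114,134):print(px(s,[470,140,z]))
m=(s["img"].max(2)<60)
u,v=map(int,px(s,[470,140,124]))
for r in range(v-30,v+31,6):
    x=np.where(m[r,u-60:u+60])[0]+u-60;print(r,(x.min(),x.max(),len(x)) if len(x) else 0)
E
```

```text
19.95 [479.  -39.6 288.8] [-179.8  -44.9   92.4] F [-0.3  0.5  0.4] gap 85.3 grip 0.0 q [-25.   3. 108.  39.  93. -35.]
(np.float64(314.252513581925), np.float64(218.6916784949081))
(np.float64(314.0041004378103), np.float64(200.6206038163727))
(np.float64(313.80430996303323), np.float64(186.08663620921152))
163 (np.int64(371), np.int64(371), 1)
169 0
175 (np.int64(311), np.int64(320), 10)
181 (np.int64(307), np.int64(325), 19)
187 (np.int64(305), np.int64(327), 23)
193 (np.int64(305), np.int64(327), 23)
199 (np.int64(286), np.int64(346), 61)
205 (np.int64(286), np.int64(346), 61)
211 (np.int64(286), np.int64(346), 61)
217 (np.int64(285), np.int64(347), 63)
223 (np.int64(285), np.int64(348), 64)
```

```bash
python3 - <<'E'
from h import *
c=cur();z=c[1].as_matrix()[:,2];print(z)
line(np.array([471,140,115])-155*z,c[1],3,-1)
E
```

```text
[-0.0323145   0.7050174  -0.70845341]
0.013 -0 0.318 0 0 0 -1; 0.012 -0 0.317 0 0 0 -1; 0.013 -0.001 0.318 0 0 0 -1
```

```bash
python3 -m jog '0.012 0 0.32 0 0 0 -1; 0.012 0 0.32 0 0 0 -1; 0.012 0 0.32 0 0 0 -1; 0 0 0 0 0 0 0; 0 0 0 0 0 0 0.5' 60; python3 -m jog '0 0 0 0 0 0 1; 0 0 0 0 0 0 1;0 0 0 0 0 0 1;0 0 0 0 0 0 1'
python3 - <<'E'
from h import *
c=cur();z,y=c[1].as_matrix()[:,2],c[1].as_matrix()[:,1];g=c[0]+155*z;print(g)
x0=np.array([0,0,0])
a=path(g,g+[0,0,40],R.identity(),2,1,c)
# tip over -90 about tool y, then yaw so that bin x -> grinder -x (yaw -1.8)
b=path(g+[0,0,40],g+[0,-20,40],R.from_rotvec(-np.pi/2*y),10,1,a);print(b[0],b[1].as_euler("xyz",degrees=True))
byaw=np.degrees(np.arctan2(y[1],y[0]));print("tool y dir",byaw)
E
```

```text
time: 20.62
tool_pos: [476.5, 31.1, 225.3]
tcp_rot: [179.8, -44.9, 92.8]
ft_force: [-0.3, 0.0, 0.2]
finger_gap: 51.7
grip_force: 0.0
time: 21.12
tool_pos: [476.4, 30.2, 224.4]
tcp_rot: [180.0, -45.0, 92.6]
ft_force: [-0.9, -2.9, 6.4]
finger_gap: 13.1
grip_force: 61.9
[471.59067612 139.69298279 114.83806702]
0.141 0 -0.141 0 0 0 1; 0.142 0 -0.142 0 0 0 1
0.228 -0.001 0.005 0 -0.15 -0 1; 0.227 -0.001 0.007 0 -0.15 0 1; 0.224 -0.001 0.01 0 -0.15 0 1; 0.224 -0.001 0.013 -0 -0.15 -0 1; 0.223 -0 0.016 0 -0.15 0 1
0.222 -0.001 0.019 -0 -0.15 0 1; 0.223 -0.001 0.022 0 -0.15 0 1; 0.223 -0.001 0.026 -0 -0.15 0 1; 0.225 -0.001 0.028 0 -0.15 0 1; 0.226 -0.001 0.031 -0 -0.15 -0 1
[466.67173839 229.14862382 264.47504389] [179.96617945  44.98146768  92.5252967 ]
tool y dir 2.5492037072417393
```

```bash
python3 - <<'E'
from h import *
c=cur();y=c[1].as_matrix()[:,1];g=c[0]+155*c[1].as_matrix()[:,2]
a=path(g,g+[0,0,0],R.from_rotvec(np.radians(20)*y),2,-1,c);print(a[0])
s=pickle.load(open("s0.pkl","rb"))["top"]
for z in(0,30):print([np.round(ray(s,230+u/3,80+v/3,z),1) for u,v in((299,328),(325,328),(413,328),(442,328))])
E
```

```text
-0.269 -0 0.024 0 0.167 -0 -1; -0.269 0 0.023 0 0.166 0 -1
[477.81238554  -0.66807615 180.29846319]
[array([606.6, 118.6,   0. ]), array([606.2,  95.2,   0. ]), array([605.1,  16.3,   0. ]), array([604.7,  -9.7,   0. ])]
[array([599.5, 119.4,  30. ]), array([599.2,  96.8,  30. ]), array([598.1,  20.2,  30. ]), array([597.7,  -5. ,  30. ])]
```

```bash
python3 -m jog '0 0 0 0 0 0 0.6; 0 0 0 0 0 0 0; 0 0 0 0 0 0 0' >/dev/null; python3 -m jog '-0.18 0 0.015 0 0.11 0 0; -0.18 0 0.015 0 0.11 0 0; -0.18 0 0.015 0 0.113 0 0; 0 0 0 0 0 0 0; 0 0 0 0 0 0 0.5' 60; python3 -m jog '0 0 0 0 0 0 1; 0 0 0 0 0 0 1;0 0 0 0 0 0 1;0 0 0 0 0 0 1'
python3 - <<'E'
from h import *
c=cur();z,y=c[1].as_matrix()[:,2],c[1].as_matrix()[:,1];g=c[0]+155*z;print(g,z,y)
a=path(g,g+[0,0,40],R.identity(),2,1,c)
b=path(g+[0,0,40],g+[0,-20,40],R.from_rotvec(-np.pi/2*y),10,1,a);print(b[0],b[1].as_euler("xyz",degrees=True))
E
```

```text
time: 22.12
tool_pos: [477.5, 0.9, 179.0]
tcp_rot: [-179.9, -64.9, 92.5]
ft_force: [0.4, -0.6, 0.7]
finger_gap: 25.8
grip_force: 0.0
time: 22.62
tool_pos: [477.6, 0.8, 179.4]
tcp_rot: [179.9, -65.0, 92.6]
ft_force: [1.9, 0.0, 4.1]
finger_gap: 13.3
grip_force: 60.1
[471.30787013 141.12989892 113.91478804] [-0.04071657  0.90539857 -0.42260571] [9.98979835e-01 4.51557869e-02 4.94449567e-04]
0.181 0 -0.085 0 0 0 1; 0.182 0 -0.084 0 0 0 1
0.234 -0.001 0.001 0 -0.15 0 1; 0.231 -0.001 0.002 0 -0.15 -0 1; 0.229 -0.001 0.005 0 -0.15 -0 1; 0.227 -0.001 0.007 -0 -0.15 0 1; 0.225 -0.001 0.009 -0 -0.15 -0 1
0.224 -0 0.012 0 -0.15 0 1; 0.223 -0.001 0.016 -0 -0.15 0 1; 0.222 -0.001 0.018 0 -0.15 0 1; 0.223 -0.001 0.022 0 -0.15 0 1; 0.223 -0.001 0.024 0 -0.15 0 1
[468.28060117 186.56383936 294.393381  ] [179.96874164  24.99920677  92.57490642]
```

```bash
python3 -m jog '0.09 0 -0.042 0 0 0 1;0.18 0 -0.085 0 0 0 1; 0.18 0 -0.085 0 0 0 1' && python3 -m jog '0.235 0 0 0 -0.15 0 1; 0.23 0 0 0 -0.15 0 1; 0.23 0 0.005 0 -0.15 0 1;0.23 0 0.007 0 -0.15 0 1;0.225 0 0.01 0 -0.15 0 1' && python3 -m jog '0.225 0 0.012 0 -0.15 0 1; 0.22 0 0.016 0 -0.15 0 1; 0.22 0 0.018 0 -0.15 0 1;0.22 0 0.022 0 -0.15 0 1;0.22 0 0.024 0 -0.15 0 1' && python3 -m jog '0 0 0 0 0 0 1'
python3 - <<'E'
from h import *
st();c=cur();z,y=c[1].as_matrix()[:,2],c[1].as_matrix()[:,1];g=c[0]+155*z;print(g,z,y)
yaw=178.2-90-np.degrees(np.arctan2(y[1],y[0]));print(yaw)
b=path(g,[468,62.5,100],R.from_euler("z",yaw,degrees=True),10,1,c);print(b[0],b[1].as_euler("xyz",degrees=True))
E
```

```text
time: 23.0
tool_pos: [477.0, 0.7, 229.0]
tcp_rot: [-179.7, -65.0, 92.3]
ft_force: [1.2, -0.5, -3.1]
finger_gap: 13.3
grip_force: 59.7
time: 23.62
tool_pos: [473.6, 78.4, 310.2]
tcp_rot: [179.9, -19.7, 92.5]
ft_force: [-0.9, 0.6, -1.8]
finger_gap: 13.4
grip_force: 59.6
time: 24.25
tool_pos: [468.8, 186.4, 304.7]
tcp_rot: [179.9, 25.3, 92.5]
ft_force: [-1.0, 0.9, -1.6]
finger_gap: 13.4
grip_force: 59.6
time: 24.38
tool_pos: [467.9, 187.2, 302.4]
tcp_rot: [-179.7, 25.1, 92.9]
ft_force: [0.1, 0.8, -2.1]
finger_gap: 13.2
grip_force: 59.6
24.38 [467.9 187.2 302.4] [-179.7   25.1   92.9] F [ 0.1  0.8 -2.1] gap 13.2 grip 59.6 q [ 25.   3. 103. -23.  85.  26.]
[470.52940816 121.61709386 162.00025785] [ 0.01683987 -0.42335885 -0.90580555] [ 0.99882643  0.04826833 -0.00399061]
85.433331311013
-0.033 -0.103 0.084 -0.06 -0.001 -0.129 1; -0.031 -0.111 0.084 -0.061 -0 -0.129 1; -0.029 -0.12 0.082 -0.06 -0.001 -0.129 1; -0.026 -0.128 0.081 -0.06 -0 -0.129 1; -0.02 -0.135 0.079 -0.061 -0.001 -0.129 1
-0.016 -0.141 0.076 -0.06 -0 -0.129 1; -0.009 -0.147 0.074 -0.06 -0.001 -0.129 1; -0.002 -0.151 0.07 -0.061 -0.001 -0.129 1; 0.006 -0.154 0.066 -0.06 -0 -0.129 1; 0.013 -0.156 0.063 -0.06 -0.001 -0.129 1
[402.3798798   65.12275792 240.39986099] [-179.7475796    25.06681404  178.30694474]
```

```bash
python3 -m jog '-0.033 -0.1 0.084 -0.06 0 -0.129 1; -0.03 -0.11 0.084 -0.061 0 -0.129 1; -0.03 -0.12 0.082 -0.06 0 -0.129 1; -0.025 -0.13 0.08 -0.06 0 -0.129 1; -0.02 -0.135 0.08 -0.061 0 -0.129 1' && python3 -m jog '-0.016 -0.14 0.076 -0.06 0 -0.129 1; -0.01 -0.147 0.074 -0.06 0 -0.129 1; 0 -0.15 0.07 -0.061 0 -0.129 1; 0.006 -0.154 0.066 -0.06 0 -0.129 1; 0.013 -0.156 0.063 -0.06 0 -0.129 1' && python3 -m jog '0 0 0 0 0 0 1;0 0 0 0 0 0 1'
python3 - <<'E'
from h import *
st();c=cur();M=c[1].as_matrix();print(c[0]+155*M[:,2]);print(M.round(3))
s=snapshot("top");pickle.dump(s,open("t2.pkl","wb"));cv2.imwrite("pics/t2.png",cv2.resize(s["img"][130:270,260:420,::-1],(800,700)[:2],interpolation=2)[:600])
E
```

```text
time: 25.0
tool_pos: [423.6, 135.9, 272.7]
tcp_rot: [179.8, 24.9, 135.4]
ft_force: [0.4, -1.3, -1.6]
finger_gap: 13.3
grip_force: 59.6
time: 25.62
tool_pos: [403.1, 63.7, 241.6]
tcp_rot: [179.8, 25.1, 177.6]
ft_force: [-0.8, -0.8, -2.2]
finger_gap: 12.9
grip_force: 59.6
time: 25.88
tool_pos: [403.6, 64.5, 242.0]
tcp_rot: [179.8, 25.0, 177.1]
ft_force: [1.1, -0.2, -1.1]
finger_gap: 13.4
grip_force: 59.6
25.88 [403.6  64.5 242. ] [179.8  25.  177.1] F [ 1.1 -0.2 -1.1] gap 13.4 grip 59.6 q [  3. -30. 137.  -3.  48. -83.]
[469.13585208  61.58871741 101.59367133]
[[-0.905  0.05   0.423]
 [ 0.046  0.999 -0.019]
 [-0.423  0.003 -0.906]]
```

```bash
python3 - <<'E'
from h import *
s=pickle.load(open("t2.pkl","rb"));g=s["img"].astype(int)
for x in(520,540,560,575):
    u0,v=px(s,[x,62,129]);r=g[int(round(v))];l=r[int(u0)-28:int(u0)+28]
    print(x,round(u0,1),round(v,1),(l.min(1)).tolist())
print("y per px",ray(s,340,200,129)[1]-ray(s,341,200,129)[1])
E
```

```text
520 356.1 212.7 [101, 99, 98, 99, 99, 99, 97, 95, 93, 88, 95, 91, 91, 95, 90, 93, 141, 157, 133, 171, 171, 172, 176, 173, 179, 174, 173, 173, 172, 174, 175, 169, 174, 175, 170, 170, 173, 154, 66, 78, 121, 176, 155, 106, 101, 100, 103, 106, 107, 105, 105, 104, 105, 104, 105, 105]
540 355.8 204.2 [103, 96, 95, 94, 91, 86, 91, 91, 92, 94, 98, 95, 93, 92, 92, 88, 90, 126, 167, 157, 173, 168, 168, 173, 171, 175, 172, 170, 173, 169, 171, 171, 168, 169, 172, 166, 167, 173, 155, 66, 76, 116, 173, 157, 104, 101, 104, 105, 104, 105, 109, 105, 108, 110, 108, 99]
560 355.5 195.8 [108, 105, 108, 103, 102, 102, 102, 102, 101, 99, 99, 101, 100, 95, 92, 74, 66, 110, 163, 144, 169, 168, 169, 169, 169, 171, 173, 171, 171, 170, 168, 164, 166, 165, 170, 167, 167, 172, 155, 88, 73, 115, 170, 140, 105, 105, 104, 106, 109, 111, 109, 105, 109, 100, 68, 71]
575 355.3 189.5 [101, 103, 95, 80, 85, 84, 81, 80, 79, 74, 81, 99, 99, 91, 67, 84, 116, 118, 165, 139, 61, 69, 65, 66, 71, 69, 72, 67, 68, 66, 69, 67, 66, 64, 67, 65, 72, 70, 69, 70, 65, 105, 165, 140, 78, 78, 76, 71, 86, 105, 107, 111, 112, 108, 108, 101]
y per px 2.3307808851927376
```

View pics/t2.png

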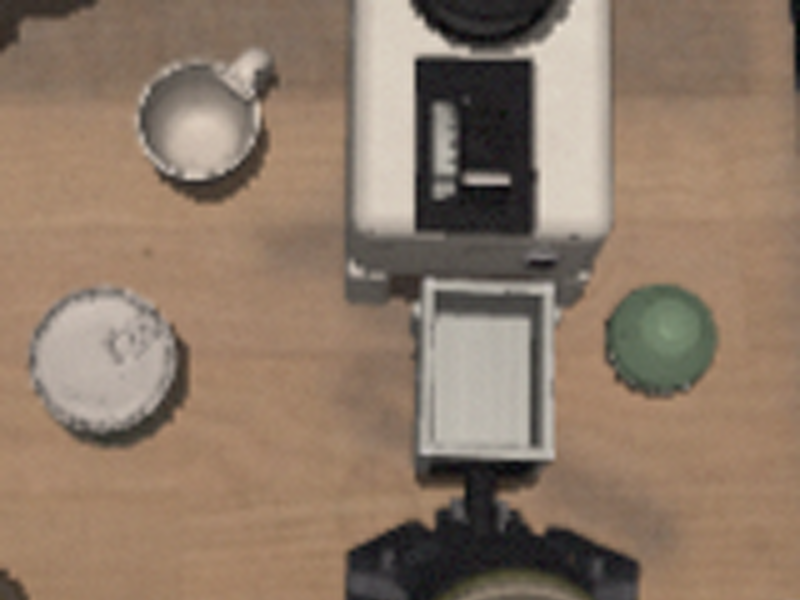

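The view shows the bin upright, back edge centred at crop (489,285) and front edge at (486,460). The grinder's top front centre is near (481,235), and the wheel's line is at the long mark.

```bash
python3 - <<'E'
from h import *
s=pickle.load(open("t2.pkl","rb"))
f=lambda u,v,z:np.round(ray(s,260+u/5,130+v/(700/140),z),1)
print(f(425,283,129),f(553,287,129),f(420,458,129),f(553,461,129))
print("grinder",f(354,225,150),f(608,225,150),f(352,0,150),f(610,0,150),"panel",f(416,150,150),f(534,150,150),"cheek",f(347,300,10),f(388,300,10))
E
```

```text
[582.4  85.9 129. ] [579.6  25.9 129. ] [499.6  90.5 129. ] [497.3  29.4 129. ]
grinder [605.4 119.4 150. ] [603.7   2.1 150. ] [715.8 118.1 150. ] [714.   -4.1 150. ] panel [641.1  89.8 150. ] [640.3  34.8 150. ] cheek [602.4 119.6  10. ] [602.1  97.7  10. ]
```

```bash
python3 -m jog '0.085 0.026 0.18 -0.007 0 -0.015 1; 0.085 0 0.18 0 0 0 1; 0.085 0 0.18 0 0 0 1; 0.021 0 0.045 0 0 0 1; 0 0 0 0 0 0 1'; python3 -m jog '0.0085 0 0.018 0 0 0 1; 0 0 0 0 0 0 1; 0 0 0 0 0 0 1' |grep -E "pos|ft"; python3 -m jog '0.0085 0 0.018 0 0 0 1; 0 0 0 0 0 0 1; 0 0 0 0 0 0 1' |grep -E "pos|ft"
python3 - <<'E'
from h import *
st();c=cur();M=c[1].as_matrix();print(c[0]+155*M[:,2]);print(M.round(3))
E
```

```text
time: 26.55
tool_pos: [403.4, 68.0, 177.0]
tcp_rot: [179.9, 24.9, 178.5]
ft_force: [0.3, -0.1, -1.3]
finger_gap: 13.4
grip_force: 59.6
tool_pos: [403.5, 67.6, 175.3]
ft_force: [0.7, -0.0, -2.0]
tool_pos: [403.2, 67.6, 172.8]
ft_force: [-0.4, -0.7, -1.2]
27.3 [403.2  67.6 172.8] [179.9  25.  178.5] F [-0.4 -0.7 -1.2] gap 13.3 grip 59.6 q [  3. -21. 139.  -3.  37. -83.]
[468.60287823  66.01465471  32.25465051]
[[-0.906  0.026  0.422]
 [ 0.024  1.    -0.01 ]
 [-0.422  0.001 -0.907]]
```

```bash
python3 -m jog '0.0085 -0.023 0.018 0 0 0 1; 0 0 0 0 0 0 1; 0 0 0 0 0 0 1' |grep -E "pos|ft"; python3 -m jog '0.006 0 0.013 0 0 0 1; 0 0 0 0 0 0 1; 0 0 0 0 0 0 1' |grep -E "pos|ft"; python3 -m jog '0.004 0 0.009 0 0 0 1; 0 0 0 0 0 0 1; 0 0 0 0 0 0 1' |grep -E "pos|ft"
```

```text
tool_pos: [403.2, 65.3, 170.8]
ft_force: [-0.1, -0.4, -2.4]
tool_pos: [403.2, 65.4, 169.4]
ft_force: [-0.1, 0.2, -1.1]
tool_pos: [403.2, 65.4, 168.4]
ft_force: [0.1, 0.3, -1.5]
```

```bash
python3 -m jog '0.004 0 0.009 0 0 0 1; 0 0 0 0 0 0 1; 0 0 0 0 0 0 1' |grep -E "pos|ft"; python3 -m jog '0.004 0 0.009 0 0 0 1; 0 0 0 0 0 0 1; 0 0 0 0 0 0 1' |grep -E "pos|ft"; python3 -m jog '0.004 0 0.009 0 0 0 1; 0 0 0 0 0 0 1; 0 0 0 0 0 0 1' |grep -E "pos|ft"
python3 - <<'E'
from h import *
s=sense();print(s["wrist_torque"]);st()
E
```

```text
tool_pos: [403.2, 65.3, 167.5]
ft_force: [-0.1, -0.0, -0.6]
tool_pos: [403.2, 65.3, 166.4]
ft_force: [-1.2, -0.3, -0.6]
tool_pos: [403.4, 65.4, 165.7]
ft_force: [-1.2, 0.4, 0.8]
[-0.02535968  0.1638775  -0.01250636]
29.55 [403.4  65.4 165.7] [179.9  25.  178.5] F [-1.2  0.4  0.8] gap 13.5 grip 60.1 q [  3. -20. 139.  -3.  36. -84.]
```

```bash
python3 -m jog '-0.072 0 0.034 0 0 0 1; -0.072 0 0.034 0 0 0 1; -0.072 0 0.034 0 0 0 1; 0 0 0 0 0 0 1' |grep -E "pos|ft";  python3 -m jog '-0.072 -0.001 0.034 0 0 0 1; -0.072 -0.001 0.034 0 0 0 1; 0 0 0 0 0 0 1' |grep -E "pos|ft"; python3 -m jog '-0.045 -0.001 0.021 0 0 0 1; -0.045 0 0.021 0 0 0 1; 0 0 0 0 0 0 1'
```

```text
tool_pos: [427.9, 64.6, 165.5]
ft_force: [1.8, 0.8, 0.4]
tool_pos: [443.6, 64.1, 165.5]
ft_force: [1.2, -0.6, 2.2]
time: 30.8
tool_pos: [453.3, 63.7, 165.5]
tcp_rot: [180.0, 25.0, 178.5]
ft_force: [2.3, 0.1, 1.9]
finger_gap: 13.3
grip_force: 59.8
```

```bash
for k in 1; do python3 -m jog '-0.036 -0.001 0.017 0 0 0 1; 0 0 0 0 0 0 1' |grep -E "pos|ft";  python3 -m jog '-0.036 0 0.017 0 0 0 1; 0 0 0 0 0 0 1' |grep -E "pos|ft"; python3 -m jog '-0.036 0 0.017 0 0 0 1; 0 0 0 0 0 0 1'|grep -E "pos|ft"; python3 -m jog '-0.036 0 0.017 0 0 0 1; 0 0 0 0 0 0 1'|grep -E "pos|ft"; done
```

```text
tool_pos: [456.7, 63.5, 165.5]
ft_force: [-10.0, -1.7, 12.9]
tool_pos: [460.2, 63.5, 165.4]
ft_force: [-20.1, -2.1, 22.5]
tool_pos: [464.8, 63.3, 165.3]
ft_force: [-4.7, -1.4, 7.4]
tool_pos: [469.2, 63.1, 165.3]
ft_force: [5.7, -1.3, -0.9]
```

```bash
python3 -m jog '-0.018 0 0.0085 0 0 0 1; 0 0 0 0 0 0 1' |grep -E "pos|ft";  python3 -m jog '-0.018 0 0.0085 0 0 0 1; 0 0 0 0 0 0 1' |grep -E "pos|ft"; python3 -m jog '-0.009 0 0.004 0 0 0 1; 0 0 0 0 0 0 1'|grep -E "pos|ft"
```

```text
tool_pos: [469.9, 63.2, 165.4]
ft_force: [-29.6, -3.4, 33.1]
tool_pos: [470.7, 63.3, 165.4]
ft_force: [-56.6, -2.9, 60.0]
tool_pos: [471.2, 63.3, 165.3]
ft_force: [-64.6, -3.4, 66.2]
```

```bash
python3 -m jog '0.02 0 -0.009 0 0 0 1; 0 0 0 0 0 0 1' |grep -E "pos|ft"; python3 -m jog '0.014 0 -0.006 0 0 0 1; 0 0 0 0 0 0 1' |grep -E "pos|ft"
```

```text
tool_pos: [470.4, 63.2, 165.1]
ft_force: [-25.9, -2.7, 29.1]
tool_pos: [469.8, 63.2, 164.9]
ft_force: [-3.9, -1.1, 7.0]
```

```bash
python3 -m jog '0 0 0 0 0 0 0.6; 0 0 0 0 0 0 0; 0 0 0 0 0 0 -0.5;0 0 0 0 0 0 -0.5'; python3 -m jog '0 0 -0.1 0 0 0 -0.5;0 0 -0.3 0 0 0 -0.5;0 0 -0.3 0 0 0 -0.5;0 0 -0.4 0 0 0 -0.5;0 0 0 0 0 0 -0.5'
python3 - <<'E'
from h import *
st()
for n in("top","wrist"):
    s=snapshot(n);pickle.dump(s,open(f"f_{n}.pkl","wb"))
    print(n,[np.round(px(s,p)).tolist() for p in([572,60,56],[565,91,56],[565,29,56],[524,62,41],[536,61,41])])
s=pickle.load(open("f_top.pkl","rb"));g=s["img"].min(2).astype(int)
u,v=px(s,[566,60.5,56]);print("col",g[int(v)-22:int(v)+24,int(round(u))].tolist(),int(v)-22)
for x in(572,585):
    u,v=px(s,[x,60.5,56]);print("row",g[int(round(v)),int(u)-26:int(u)+27].tolist(),int(u)-26)
E
```

```text
time: 33.55
tool_pos: [470.1, 63.2, 165.0]
tcp_rot: [179.9, 25.0, 178.5]
ft_force: [-0.2, -0.2, 0.8]
finger_gap: 63.9
grip_force: 0.0
time: 34.17
tool_pos: [424.5, 64.5, 269.2]
tcp_rot: [179.9, 25.4, 178.5]
ft_force: [0.1, -0.0, 1.0]
finger_gap: 63.6
grip_force: 0.0
34.17 [424.5  64.5 269.2] [179.9  25.4 178.5] F [ 0.1 -0.   1. ] gap 63.6 grip 0.0 q [  3. -28. 133.  -2.  50. -85.]
top [[354.0, 197.0], [341.0, 200.0], [366.0, 200.0], [353.0, 217.0], [353.0, 212.0]]
wrist [[314.0, 259.0], [357.0, 252.0], [271.0, 253.0], [315.0, 196.0], [314.0, 209.0]]
col [83, 82, 78, 74, 77, 77, 77, 75, 72, 75, 70, 72, 121, 173, 172, 174, 174, 175, 174, 175, 165, 159, 162, 94, 39, 18, 26, 32, 20, 24, 37, 30, 31, 31, 31, 31, 32, 32, 26, 30, 21, 31, 28, 27, 46, 82] 177
row [108, 107, 106, 104, 100, 107, 104, 104, 101, 103, 107, 103, 94, 90, 136, 154, 120, 166, 164, 165, 166, 170, 166, 163, 164, 164, 165, 161, 162, 162, 161, 158, 162, 148, 91, 82, 129, 165, 116, 106, 106, 102, 104, 110, 108, 104, 107, 102, 105, 103, 106, 105, 105] 327
row [105, 107, 102, 100, 98, 96, 98, 96, 94, 95, 95, 101, 90, 82, 131, 159, 119, 172, 170, 170, 171, 174, 173, 171, 173, 170, 174, 171, 169, 172, 170, 167, 170, 156, 89, 83, 131, 161, 102, 73, 83, 106, 106, 108, 108, 108, 107, 106, 109, 107, 106, 109, 108] 327
```

```bash
python3 - <<'E'
from h import *
s=pickle.load(open("f_top.pkl","rb"))
print(ray(s,353.5,199.8,56),ray(s,340.8,197,56),ray(s,365.2,197,56))
w=pickle.load(open("f_wrist.pkl","rb"));cv2.imwrite("pics/fw.png",w["img"][:,:,::-1])
g=w["img"].min(2).astype(int)
print("wrist col314",list(zip(range(200,330,3),g[200:330:3,314])))
print("row258",list(zip(range(250,380,2),g[256,250:380:2])))
E
```

```text
[565.4293254   60.42309438  56.        ] [573.11865538  92.30725195  56.        ] [572.23307629  30.59957082  56.        ]
wrist col314 [(200, np.int64(36)), (203, np.int64(37)), (206, np.int64(37)), (209, np.int64(36)), (212, np.int64(37)), (215, np.int64(35)), (218, np.int64(37)), (221, np.int64(35)), (224, np.int64(36)), (227, np.int64(36)), (230, np.int64(34)), (233, np.int64(35)), (236, np.int64(25)), (239, np.int64(24)), (242, np.int64(24)), (245, np.int64(28)), (248, np.int64(61)), (251, np.int64(82)), (254, np.int64(176)), (257, np.int64(154)), (260, np.int64(77)), (263, np.int64(77)), (266, np.int64(79)), (269, np.int64(77)), (272, np.int64(78)), (275, np.int64(76)), (278, np.int64(76)), (281, np.int64(77)), (284, np.int64(76)), (287, np.int64(76)), (290, np.int64(76)), (293, np.int64(23)), (296, np.int64(24)), (299, np.int64(75)), (302, np.int64(85)), (305, np.int64(89)), (308, np.int64(91)), (311, np.int64(91)), (314, np.int64(91)), (317, np.int64(92)), (320, np.int64(94)), (323, np.int64(95)), (326, np.int64(94)), (329, np.int64(94))]
row258 [(250, np.int64(95)), (252, np
[... 678 characters left out ...]
188)), (316, np.int64(187)), (318, np.int64(188)), (320, np.int64(188)), (322, np.int64(188)), (324, np.int64(188)), (326, np.int64(187)), (328, np.int64(187)), (330, np.int64(186)), (332, np.int64(186)), (334, np.int64(186)), (336, np.int64(187)), (338, np.int64(188)), (340, np.int64(187)), (342, np.int64(187)), (344, np.int64(186)), (346, np.int64(187)), (348, np.int64(185)), (350, np.int64(186)), (352, np.int64(185)), (354, np.int64(187)), (356, np.int64(184)), (358, np.int64(112)), (360, np.int64(82)), (362, np.int64(87)), (364, np.int64(90)), (366, np.int64(94)), (368, np.int64(96)), (370, np.int64(95)), (372, np.int64(97)), (374, np.int64(96)), (376, np.int64(97)), (378, np.int64(97))]
```

```bash
python3 - <<'E'
from h import *
def row(s):
    g=s["img"].min(2).astype(float)[140:176,353:361];b=np.maximum(g-90,0).sum(1);return (b*np.arange(140,176)).sum()/b.sum()
r0=row(pickle.load(open("s0.pkl","rb"))["top"]);f=pickle.load(open("f_top.pkl","rb"));r1=row(f)
P=[px(f,[641-35*np.sin(a),58,132+35*np.cos(a)])[1] for a in np.radians((np.arange(7)-3)*15)]
print(r0,r1,np.round(P,1))
E
```

```text
146.11981566820276 156.47979797979798 [148.8 151.  154.  157.6 161.5 165.5 169.3]
```

```bash
python3 - <<'E'
from h import *
for n in("s0","f_top"):
    s=pickle.load(open(n+".pkl","rb"));s=s["top"] if n=="s0" else s
    print(s["img"].min(2)[144:176,354:361].mean(1).round().astype(int).tolist())
E
```

```text
[31, 31, 33, 30, 30, 28, 25, 20, 31, 90, 125, 79, 30, 29, 31, 37, 39, 38, 36, 35, 33, 30, 31, 34, 36, 27, 26, 27, 29, 35, 35, 33]
[34, 32, 33, 30, 32, 30, 31, 32, 25, 27, 28, 29, 29, 31, 31, 31, 30, 31, 31, 34, 73, 142, 154, 26, 28, 25, 26, 32, 32, 36, 34, 35]
```

```bash
python3 -c "
from bench import *
print(hand_in())"
```

```text
the job is handed in; nothing more can be done
None
```

I handed the job in at about 34 s of the 67 s allowed: the wheel reads click 5 in the camera, and the bin is upright in the bay, past the catch and against the stop; the jar, tin, timer, cup and teaspoon weren't re-measured after the work, and no verdict came back.

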